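# Pack hat-shaped centrifuge adapters head to tail

## Robot

A 7-joint arm with a two-finger parallel gripper is mounted at the origin on the work surface. World frame = base frame: x ahead of the robot, y to its left, z up, the work surface at z = 0. Lengths are in m, angles in rad, forces in N, time in s.
With the tool pointing down it reaches from about 0.4 to 0.9 m from the base axis. Payload 5.5 kg.
Tool frame: the origin (TCP) lies between the finger pads; the fingertips stand 8 mm ahead of it and the grasp point (between the pads) lies 11 mm behind it (env.tip_reach is the distance from the TCP to the fingertips, in m); z points along the fingers, y is the line along which they close (so a half turn about z gives the same grasp; the last joint's range is limited). The gripper opens to 92 mm and grips with 3 to 60 N. Pads are 19 mm wide; open, the fingers measure 130 mm over their backs; the gripper's body (75 mm by 190 mm) begins 47 mm behind the grasp point.
Start: joints at [-0.951, 0.501, -0.427, 1.55, 0.221, 1.138, -0.21], TCP at [0.227, 0.609, 0.235] pointing down, gripper open.
Joint ranges: [-2.88, 2.88], [-0.31, 2.03], [-1.54, 1.56], [0.2, 2.42], [-1.41, 4.55], [0.19, 2.02], [-2.57, 2.57]. Speed limits (rad/s): [2.57, 2.57, 3.14, 3.14, 3.14, 3.14, 3.14].

## Interface

Orientations are given as a rotation vector (axis times angle).
In Python, from workcell import env gives the robot as it stands.
- The arm moves only by the tool step_arm, never from a script. Its argument "motion" is a list of rows, each an object with "gripper": the opening, from 0 (shut) to 1 (fully open); "dp": the shift along the world's x, y, z in units of 25 mm (1.0 is 25 mm), a list of three; "yaw": the turn about the world's z in units of 5 degrees (1.0 is 5 degrees). A call has 1 to 5 rows; each row is the pose to reach, as a shift and turn from the pose commanded when the call began; what a row does not reach only later rows make up. A row lasts 1/12 s, in which the tool goes at most 41.7 mm and 7.16 degrees, less where a joint would pass 70% of its speed; a pose out of reach is approached as far as the arm can. A call with a gripper value outside its range is refused whole. The fingers move at their own pace and stop on an object; "force" is the grip in N (left out, the last holds). Time passes only in rows, so rows that repeat a pose let the fingers close. It gives the time, the measured TCP pose, the force, the opening and the grip force at its end, in the units of the state.
- env.sense(): the state, without advancing time (a new reading comes with each control period).
- env.camera(name): name is "scene" or "top" or "wrist"; returns a dict with "img" (384x512x3 uint8, red, green, blue), "mtx" (3x3 intrinsics, pixels), "R" (3x3) and "t" (3): a world point X has camera coordinates R X + t. Camera axes: x right, y down, z forward; pixel columns grow to the right and rows downward; lengths in m; the calibration is good to about 2 mm. A picture is of the moment at which its call begins. There is no depth.
- env.job_done(): hands the job in; it is judged then, once.
Trained networks look in a picture, given as the dict that the camera call returned (one of the last four; its "shot" number tells which), for a name from the list of things; names that differ only in an ending like _2 or _b are one class to them, and where a whole thing is asked for, a point or a joint stands for the part that bears it (a point fixed in the world has none). Each returns a list of dicts, best first, with "confidence" (0 to 1); they miss things now and then, are a little off and sometimes report something else, mostly with a low value. They report only what shows in the picture. A call takes as long as a camera call. They do not tell look-alikes from the thing itself.
- env.find_in(picture, thing): "bbox" ([centre column, centre row, width, height] as shares, 0 to 1, of the picture: columns of its width, rows of its height, round what is visible of it).
- env.silhouettes(picture, thing): "region" (384x512 bool, what is visible of it) and "bbox" ([centre column, centre row, width, height] as shares, 0 to 1, of the picture: columns of its width, rows of its height, round what is visible of it).
The state is a dict: "time": time; "joint_pos": joint angles; "qvel": joint speeds; "joint_torque": joint torques, N m; "ee_pos": TCP position; "eef_rot": TCP orientation; "ft_force": force on the tool from outside, world axes, zero at the start; "wrist_torque": the same for the moment, N m; "width": opening from 0.0 (shut) to 1.0 (fully open); "finger_force": force on a finger pad.
Only numpy, scipy, OpenCV 4.12 (cv2) and the standard library are available. Lean on these libraries where they do the work, as an engineer would, in place of code of your own. Each camera call takes 0.05 s, during which the arm holds its last target. There are 200 camera calls.

## Task

Pack the four hat-shaped centrifuge adapters head to tail in the blue-grey tray as two close stacks of two, turning none over: first one standing brim down, beside it one standing brim up so that its brim overlaps the first one's, then the other brim-down one brim on brim on the second, and the other brim-up one crown on crown on the first. Leave the stacks centred, straight and within the tray's outline, and do not disturb the bottle, slide box and mouse.

Things in the scene. Friction and masses are not known exactly. Their poses are not given: they have to be found in the camera images.
- adapter_1: bare-aluminium hat-shaped adapter, solid, about 150 g, 48 mm high: round brim 66 mm across and 10 mm thick, coaxial round crown 36 mm across and 38 mm long. Stands brim down, crown up (dark dot on the crown). Origin: centre of its underside (brim face), z up; brim from z 0 to 10 mm, crown from 10 to 48 mm
- adapter_2: bare-aluminium hat-shaped adapter, solid, about 150 g, 48 mm high: round brim 66 mm across and 10 mm thick, coaxial round crown 36 mm across and 38 mm long. Stands brim down, crown up (dark dot on the crown). Origin: centre of its underside (brim face), z up; brim from z 0 to 10 mm, crown from 10 to 48 mm
- adapter_3: bare-aluminium hat-shaped adapter, solid, about 150 g, 48 mm high: round brim 66 mm across and 10 mm thick, coaxial round crown 36 mm across and 38 mm long. Stands crown down, brim up (dark dot in a dark ring on the brim face). Origin: centre of its underside (crown end), z up; crown from z 0 to 38 mm, brim from 38 to 48 mm
- adapter_4: bare-aluminium hat-shaped adapter, solid, about 150 g, 48 mm high: round brim 66 mm across and 10 mm thick, coaxial round crown 36 mm across and 38 mm long. Stands crown down, brim up (dark dot in a dark ring on the brim face). Origin: centre of its underside (crown end), z up; crown from z 0 to 38 mm, brim from 38 to 48 mm
- tray: shallow blue-grey tray fixed to the bench, inside 128 x 74 mm, outside 136 x 82 mm, walls 4 mm thick, rim 14 mm and floor 4 mm above the bench; origin at the centre of its underside, x along its long side, y along its short side
- tray_in (a point): centre of the tray's inner floor, axes as the tray's. Good stack centres: x = -28 and +28 mm at y = 0, either stack at either end. Brim radius + crown radius is 51 mm, so centres 51 to 62 mm apart fit. A brim cannot pass down through a neighbour's brim, hence the packing order
- stain_bottle: bystander: amber glass bottle 56 mm in diameter, 120 mm high, loose, upright; origin at the centre of its underside
- slide_box: bystander: grey plastic slide box 152 x 82 x 34 mm, loose; origin at the centre of its underside, long side along its x
- mouse: bystander: light grey computer mouse 110 x 60 x 34 mm, loose; origin at the centre of its underside, long side along its x
There are look-alikes about, which are no part of the job. What is shaped like the adapter_4 but pink or red is not meant.

How it is judged:
By the outcome, as a careful person would: the job done as asked, in the order asked, and still so for the second after the job is handed in, with the robot touching nothing.
It also fails if it takes over 67 s, if anything falls off the work surface, if the arm or the gripper's body presses on something with over 40 N, if the wrist force passes 120 N, or if a joint passes its speed limit or range.

## Working session

There is one attempt and no reset: what is moved stays moved. The work goes in short steps, Python scripts to look and compute and a tool call to move; the robot and the scene stay as the last step left them, time stands still between calls to the robot, and variables do not carry over. Pictures are saved under pics/ and viewed, at most 10 in all, crops included, and the job is handed in when it is done.

Besides the shell and the picture viewer there is one more tool, called after ">>>" as a command line: name --argument value ..., lists and objects as JSON in quotes. step_arm: Moves the arm, as the interface text tells. Its arguments: {"type":"object","properties":{"motion":{"type":"array","items":{"type":"object","properties":{"gripper":{"type":"number"},"dp":{"type":"array","items":{"type":"number"}},"yaw":{"type":"number"}}}},"force":{"type":"number"}},"required":["motion"]}

```bash
ls; mkdir -p pics; cat > h.py <<'E'
from workcell import env
import numpy as np, cv2
def save(img,name): cv2.imwrite('pics/'+name,cv2.cvtColor(np.ascontiguousarray(img),cv2.COLOR_RGB2BGR))
def ray(p,uv,z):
    d=p['R'].T@np.linalg.inv(p['mtx'])@np.array([uv[0],uv[1],1.]);c=-p['R'].T@p['t']
    return c+d*(z-c[2])/d[2]
def proj(p,X):
    q=p['mtx']@(p['R']@np.array(X)+p['t']);return q[:2]/q[2]
def tri(obs):
    A=np.zeros((3,3));b=np.zeros(3)
    for p,uv in obs:
        d=p['R'].T@np.linalg.inv(p['mtx'])@np.array([uv[0],uv[1],1.]);d/=np.linalg.norm(d);c=-p['R'].T@p['t']
        M=np.eye(3)-np.outer(d,d);A+=M;b+=M@c
    return np.linalg.solve(A,b)
E
python3 - <<'E'
from h import *
a=env.camera('scene');b=env.camera('top')
for n,p in(('scene',a),('top',b)):
    print(n,'campos',-p['R'].T@p['t'],'R',p['R'].round(2).tolist())
    for t in ['adapter_1','adapter_3','tray','stain_bottle','slide_box','mouse']:
        for f in env.find_in(p,t):
            bb=np.array(f['bbox'])*[512,384,512,384];print(t,round(f['confidence'],2),bb.round(1))
both=np.hstack([cv2.resize(x['img'],(400,300)) for x in(a,b)])
save(cv2.resize(b['img'],(800,600)),'top.png');save(cv2.resize(a['img'],(800,600)),'scene.png')
s=env.sense();print(s['ee_pos'],s['eef_rot'],s['time'],s['width'])
E
```

```text
pics
scene campos [0.95816023 0.71727891 0.7461456 ] R [[-0.86, 0.5, 0.02], [0.31, 0.56, -0.77], [-0.4, -0.66, -0.64]]
adapter_1 0.87 [259.7 261.4  28.8  28.9]
adapter_1 0.74 [298.2 238.5  22.4  26.3]
adapter_1 0.72 [352.9 207.6  22.2  22.8]
adapter_1 0.69 [198.8 167.7  17.9  20.1]
adapter_1 0.67 [323.6 220.   26.3  21.3]
adapter_1 0.64 [240.5 150.7  19.5  19. ]
adapter_3 0.87 [259.7 261.4  28.8  28.9]
adapter_3 0.74 [298.2 238.5  22.4  26.3]
adapter_3 0.72 [352.9 207.6  22.2  22.8]
adapter_3 0.69 [198.8 167.7  17.9  20.1]
adapter_3 0.67 [323.6 220.   26.3  21.3]
adapter_3 0.64 [240.5 150.7  19.5  19. ]
tray 0.74 [250.9 189.4  40.7  32.7]
stain_bottle 0.87 [190.3 222.1  27.3  43.9]
slide_box 0.7 [211.1 128.1  45.8  23.3]
mouse 0.57 [344.1 286.2  48.5  33.2]
top campos [ 0.44560728 -0.01660938  1.3220819 ] R [[-0.01, -1.0, -0.02], [-1.0, 0.02, -0.07], [0.07, 0.02, -1.0]]
adapter_1 0.84 [179.5 215.2  21.8  28.9]
adapter_1 0.78 [336.1 172.5  22.3  25. ]
adapter_1 0.77 [191.6 290.6  25.7  23.1]
adapter_1 0.68 [186.5 254.1  23.9  23. ]
adapter_1 0.57 [346.8 241.7  22.7  25.2]
adapter_3 0.84 [179.5 215.2  21.8  28.9]
adapter_3 0.78 [336.1 172.5  22.3  25. ]
adapter_3 0.77 [191.6 290.6  25.7  23.1]
adapter_3 0.68 [186.5 254.1  23.9  23. ]
adapter_3 0.57 [346.8 241.7  22.7  25.2]
tray 0.89 [276.2 211.4  51.5  52.3]
tray 0.2 [409.3 223.   38.8  58.1]
stain_bottle 0.96 [241.5 123.8  24.9  25.8]
slide_box 0.95 [409.7 222.1  36.2  56.2]
mouse 0.85 [126.6 221.3  28.2  41.3]
[0.2269833  0.60909197 0.23476804] [-5.57403450e-01 -3.09172758e+00 -1.13347977e-04] 0.7 1.0047342726497208
```

View pics/top.png

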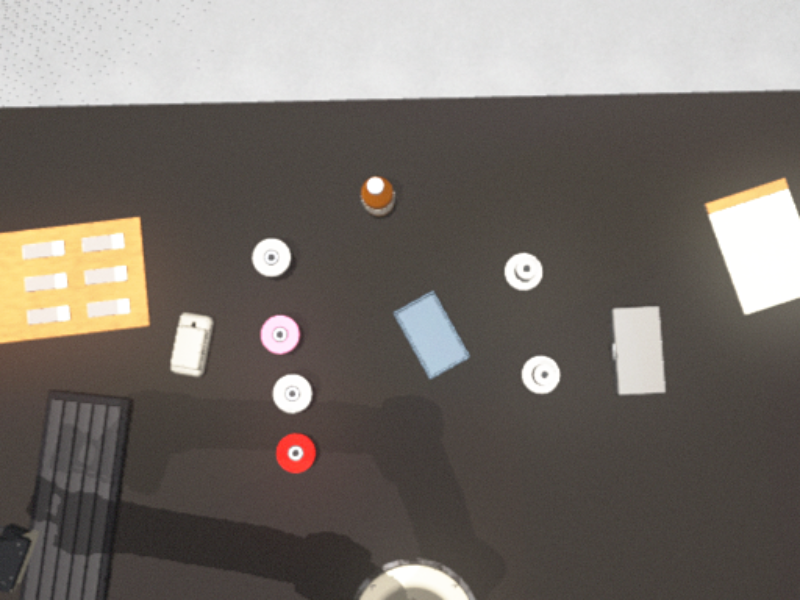

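View pics/scene.png

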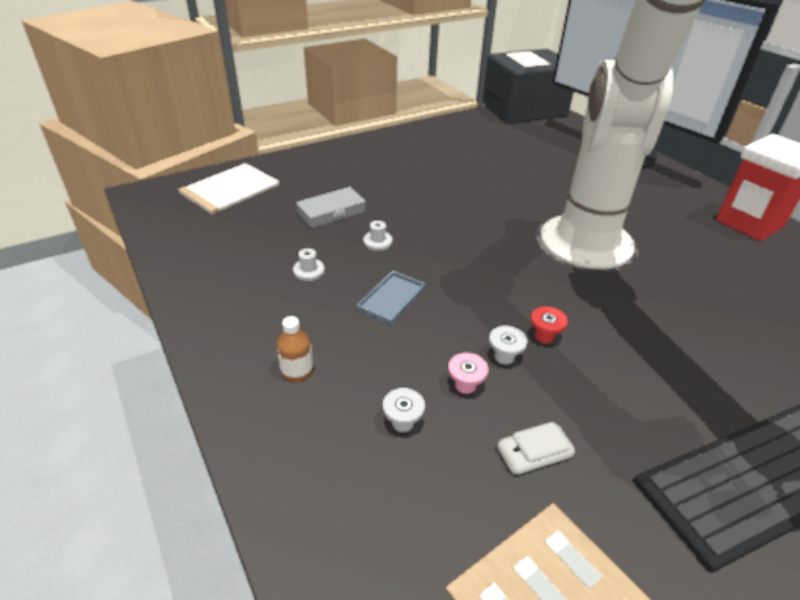

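Both overviews (800x600) show the same layout.

- **Brim-up candidates in top.png:** bare metal (271,257), pink (280,334), bare metal (292,394) and red (296,453). Only the two bare-metal ones fit, so they are adapters 3 and 4.
- **Brim-down candidates:** (523,271) and (540,374), both bare metal with the crown up.
- **Tray:** (431,335).

Next I measure these and confirm in one enlarged crop.

```bash
python3 - <<'E'
from h import *
a=env.camera('scene');b=env.camera('top')
def sil(p,t):
    out=[]
    for f in env.silhouettes(p,t):
        if f['confidence']<.4: continue
        r=f['region'];c=cv2.moments(r.astype(np.uint8),True);out.append((c['m10']/c['m00'],c['m01']/c['m00'],r,p['img'][r].mean(0).round()))
    return out
A=sil(a,'adapter_1');B=sil(b,'adapter_1')
for o in A: print('scene',np.round(o[:2],1),o[2].sum(),o[3], ray(a,o[:2],.04).round(3))
for o in B:
    (cx,cy),ax,an=cv2.fitEllipse(max(cv2.findContours(o[2].astype(np.uint8),0,1)[0],key=len))
    print('top',np.round(o[:2],1),(round(cx,1),round(cy,1)),np.round(ax,1),o[3],'z10',ray(b,(cx,cy),.01).round(3),'z48',ray(b,(cx,cy),.048).round(3))
for p in(a,b):
    m=max(env.silhouettes(p,'tray'),key=lambda f:f['confidence'])['region'].astype(np.uint8)
    cs=max(cv2.findContours(m,0,1)[0],key=len)[:,0]
    pts=np.array([ray(p,q,.014)[:2] for q in cs],np.float32)
    print('tray',cv2.minAreaRect(pts*1000))
s=np.hstack([cv2.resize(b['img'][150:280,160:210],(230,598)),cv2.resize(b['img'][150:280,310:360],(230,598)),cv2.resize(a['img'][140:290,185:270],(339,598))])
save(s,'crop1.png')
E
```

```text
scene [323.7 219.2] 433 [202. 203. 200.] [0.415 0.206 0.04 ]
scene [241.  150.8] 231 [193. 194. 191.] [ 0.454 -0.203  0.04 ]
scene [350.  205.6] 420 [196.  85.  83.] [0.312 0.2   0.04 ]
scene [196.6 169.8] 277 [193. 194. 191.] [ 0.634 -0.176  0.04 ]
scene [257.  260.1] 549 [213. 215. 212.] [0.652 0.239 0.04 ]
top [189.5 289.4] (189.5, 289.4) [23.2 23.5] [246.  86.  79.] z10 [0.303 0.206 0.01 ] z48 [0.307 0.199 0.048]
top [345.9 238.7] (345.8, 238.8) [23.5 24.4] [237. 236. 234.] z10 [ 0.437 -0.231  0.01 ] z48 [ 0.437 -0.224  0.048]
top [334.7 173.6] (334.7, 173.6) [22.5 23.9] [237. 236. 234.] z10 [ 0.62  -0.205  0.01 ] z48 [ 0.615 -0.199  0.048]
top [187.1 251.5] (187.1, 251.5) [21.8 23.1] [248. 247. 246.] z10 [0.408 0.212 0.01 ] z48 [0.409 0.205 0.048]
top [174.2 164.3] (174.2, 164.3) [22.9 23.5] [241. 240. 239.] z10 [0.654 0.248 0.01 ] z48 [0.648 0.24  0.048]
top [179.2 214. ] (179.2, 214.0) [22.5 23.2] [248. 224. 242.] z10 [0.513 0.234 0.01 ] z48 [0.511 0.226 0.048]
tray ((514.2114868164062, -35.559295654296875), (153.41091918945312, 94.78450012207031), 27.5020694732666)Traceback (most recent call last):
  File "<stdin>", line 15, in <module>
ValueError: max() iterable argument is empty
```

```bash
python3 - <<'E'
from h import *
a=env.camera('scene');b=env.camera('top')
for p in (a,b):
    h=cv2.cvtColor(p['img'],cv2.COLOR_RGB2HSV)
    m=cv2.inRange(h,(95,60,60),(125,255,255)); 
    c=[c for c in cv2.findContours(m,0,1)[0] if cv2.contourArea(c)>400]
    for k in c:
        pts=np.array([ray(p,q,.014)[:2] for q in k[:,0]],np.float32)
        print('tray',cv2.minAreaRect(pts*1000),cv2.boundingRect(k))
s=np.hstack([cv2.resize(b['img'][150:280,160:210],(230,598)),cv2.resize(b['img'][150:280,310:360],(230,598)),cv2.resize(a['img'][140:290,185:270],(339,598))])
save(s,'crop1.png')
E
```

```text
(no output)
```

View pics/crop1.png

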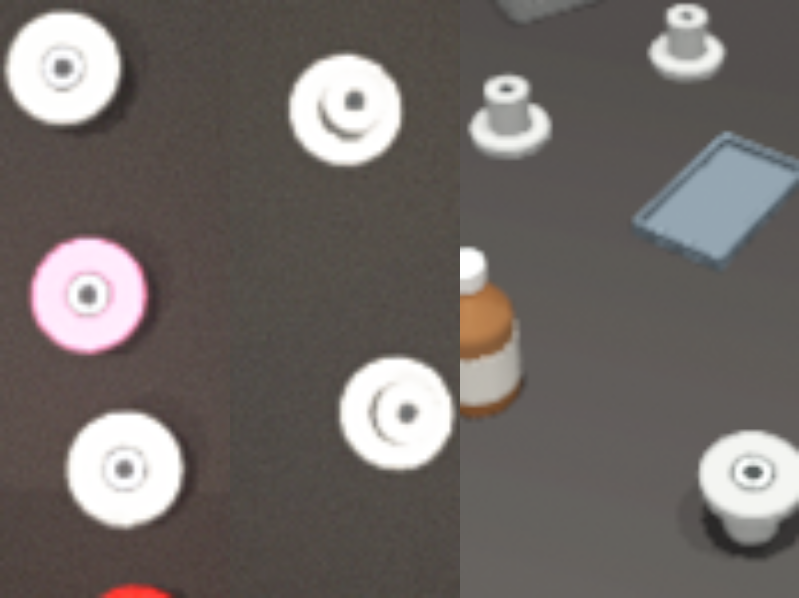

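>>> step_arm --motion '[{"dp": [1.5, -0.5, 0], "yaw": 1.4}, {"dp": [3, -1.5, 0], "yaw": 2.8}, {"dp": [4.5, -2.5, 0], "yaw": 4.2}, {"dp": [6, -3.5, 0], "yaw": 5.6}, {"dp": [7, -4.5, 0], "yaw": 7, "gripper": 1}]'

```text
invalid input at $.motion[0]: expected keys gripper, dp, yaw
```

The crop confirms it. The bare-metal brim-up pair is at crop (63,68) and (124,468), with the pink one at (88,295) and the red one at the bottom edge. The brim-down pair is at (345,110) and (395,413).

>>> step_arm --motion '[{"gripper": 1, "dp": [1.4, -0.9, 0], "yaw": 1.4}, {"gripper": 1, "dp": [2.8, -1.8, 0], "yaw": 2.8}, {"gripper": 1, "dp": [4.2, -2.7, 0], "yaw": 4.2}, {"gripper": 1, "dp": [5.6, -3.6, 0], "yaw": 5.6}, {"gripper": 1, "dp": [7, -4.5, 0], "yaw": 7}]'

```text
time: 1.52
ee_pos: [0.4035, 0.4954, 0.2349]
eef_rot: [-0.408, 3.115, 0.0]
ft_force: [0.3, 0.3, -0.1]
width: 0.999
finger_force: 0.0
```

>>> step_arm --motion '[{"gripper": 1, "dp": [0.6, -1.4, 0.4], "yaw": 1}, {"gripper": 1, "dp": [1.2, -2.8, 0.8], "yaw": 2}, {"gripper": 1, "dp": [1.8, -4.2, 1.2], "yaw": 3}, {"gripper": 1, "dp": [2.4, -5.6, 1.6], "yaw": 3}, {"gripper": 1, "dp": [3, -7, 2], "yaw": 3}]'

```text
time: 1.93
ee_pos: [0.4775, 0.3197, 0.2852]
eef_rot: [-0.802, 3.038, 0.0]
ft_force: [1.0, 0.2, 0.6]
width: 1.001
finger_force: 0.0
```

```bash
python3 - <<'E'
from h import *
b=env.camera('top');w=env.camera('wrist')
s=env.sense();print(s['ee_pos'].round(4) if hasattr(s['ee_pos'],'round') else s['ee_pos'],s['eef_rot'],s['time'],s['joint_pos'])
print('cam',-w['R'].T@w['t'],w['R'].round(2).tolist(),w['mtx'][0,0])
i=b['img'].astype(int);m=((i[...,2]-i[...,0])>25).astype(np.uint8)
for k in cv2.findContours(m,0,1)[0]:
    if cv2.contourArea(k)>400:
        pts=np.array([ray(b,q,.014)[:2] for q in k[:,0]],np.float32);print('tray',cv2.minAreaRect(pts*1000),cv2.boundingRect(k))
save(w['img'],'w1.png')
for n in('adapter_3','tray'):
    for f in env.find_in(w,n): 
        bb=np.array(f['bbox'])*[512,384,512,384];print(n,f['confidence'],bb.round(),ray(w,bb[:2],.048))
E
```

```text
[0.4825 0.3139 0.2862] [-0.78247352  3.0388978  -0.00673916] 2.0333 [-0.19547359  0.33262535 -0.54061415  1.68257073  0.1889623   1.17616284
  1.29009851]
cam [0.41743064 0.27559409 0.4362715 ] [[-0.48, 0.87, -0.01], [0.84, 0.47, 0.28], [0.25, 0.13, -0.96]] 300.07916616399206
tray ((510.01177978515625, -37.83361053466797), (133.3099822998047, 80.5714111328125), 28.12139129638672) (255, 187, 43, 55)
adapter_3 0.96 [160. 235.  48.  30.] [0.63509057 0.23985622 0.048     ]
adapter_3 0.96 [208.  71.  53.  58.] [0.4099144  0.20325133 0.048     ]
adapter_3 0.93 [248.  11.  48.  16.] [0.33053377 0.21475608 0.048     ]
adapter_3 0.65 [189. 153.  53.  55.] [0.51125287 0.22549625 0.048     ]
tray 0.76 [ 28.  54.  54. 107.] [0.49693813 0.00728533 0.048     ]
tray 0.22 [301. 193.  74.  75.] [0.48650816 0.38078763 0.048     ]
```

View pics/w1.png

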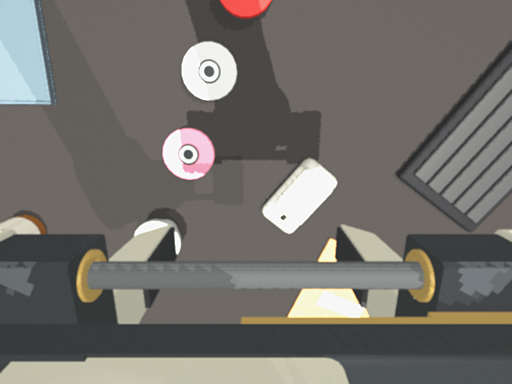

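w1 shows bare metal at (209,71), pink at (188,154), the other bare-metal one at (158,235) behind a finger, red at the top edge and the tray at the left. The wrist and top views agree to about 2 mm. Next I view the tray and the brim-down pair.

>>> step_arm --motion '[{"gripper": 1, "dp": [0.5, -1.4, 0], "yaw": 0}, {"gripper": 1, "dp": [1.0, -2.8, 0], "yaw": 0}, {"gripper": 1, "dp": [1.5, -4.2, 0], "yaw": 0}, {"gripper": 1, "dp": [2, -5.6, 0], "yaw": 0}, {"gripper": 1, "dp": [2.5, -7, 0], "yaw": 0}]'

```text
time: 2.55
ee_pos: [0.539, 0.1476, 0.2845]
eef_rot: [0.808, -3.036, -0.002]
ft_force: [0.8, -0.2, 0.9]
width: 0.999
finger_force: 0.0
```

>>> step_arm --motion '[{"gripper": 1, "dp": [0.6, -1.4, 0], "yaw": 0}, {"gripper": 1, "dp": [1.2, -2.8, 0], "yaw": 0}, {"gripper": 1, "dp": [1.8, -4.2, 0], "yaw": 0}, {"gripper": 1, "dp": [2.4, -5.6, 0], "yaw": 0}, {"gripper": 1, "dp": [2.4, -5.6, 0], "yaw": 0}]'

```text
time: 2.97
ee_pos: [0.6018, -0.0017, 0.2836]
eef_rot: [0.788, -3.04, 0.007]
ft_force: [-0.1, -2.1, 0.2]
width: 1.0
finger_force: 0.0
```

```bash
cat > m.py <<'E'
from h import *
import sys,pickle
name=sys.argv[1]
b=env.camera('top');w=env.camera('wrist');s=env.sense()
print(s['time'],s['ee_pos'].round(4),s['eef_rot'].round(4))
i=w['img'].astype(int)
m=((i[...,2]-i[...,0])>20).astype(np.uint8);m[230:]=0
for k in cv2.findContours(m,0,1)[0]:
    if cv2.contourArea(k)>1500:
        pts=np.array([ray(w,q,.014)[:2] for q in k[:,0]],np.float32);print('tray',cv2.minAreaRect(pts*1000),cv2.boundingRect(k))
T=env.silhouettes(b,'adapter_1')
for f in env.silhouettes(w,'adapter_1'):
    if f['confidence']<.4: continue
    r=f['region'].astype(np.uint8);(cx,cy),rad=cv2.minEnclosingCircle(max(cv2.findContours(r,0,1)[0],key=len))
    mo=cv2.moments(r,True);c=(mo['m10']/mo['m00'],mo['m01']/mo['m00'])
    best=min((np.linalg.norm((X:=tri([(w,c),(b,(q['m10']/q['m00'],q['m01']/q['m00']))]))-ray(w,c,.03)),tuple(X.round(4))) for t in T for q in [cv2.moments(t['region'].astype(np.uint8),True)])
    print(round(f['confidence'],2),np.round(c,1),r.sum(),'bottom/brim z10',ray(w,c,.01).round(4)[:2],'z48',ray(w,c,.048).round(4)[:2],'tri',best)
save(w['img'],name)
E
python3 m.py w2.png
```

```text
3.0667 [0.5997 0.0065 0.2838] [ 7.9890e-01 -3.0372e+00 -1.7000e-03]
tray ((509.7327880859375, -39.338836669921875), (135.79779052734375, 81.93775177001953), 28.176952362060547) (230, 30, 65, 111)
0.96 [468.5 112.6] 2631 bottom/brim z10 [0.3994 0.223 ] z48 [0.4116 0.2   ] tri (np.float64(0.011169890444423807), (np.float64(0.4094), np.float64(0.2058), np.float64(0.0392)))
0.87 [430.9 189.4] 1957 bottom/brim z10 [0.5104 0.2464] z48 [0.5126 0.2213] tri (np.float64(0.010075340316232044), (np.float64(0.5123), np.float64(0.2277), np.float64(0.0384)))
0.8 [499.5  37.6] 1097 bottom/brim z10 [0.3082 0.1965] z48 [0.3286 0.1758] tri (np.float64(0.04470661739805555), (np.float64(0.3014), np.float64(0.2067), np.float64(-0.0054)))
0.69 [112.4  99.4] 2139 bottom/brim z10 [ 0.6204 -0.2065] z48 [ 0.6128 -0.1909] tri (np.float64(0.01804433912019295), (np.float64(0.6196), np.float64(-0.205), np.float64(0.0136)))
0.51 [232. 281.] 1069 bottom/brim z10 [0.7867 0.0645] z48 [0.7641 0.0558] tri (np.float64(0.33390343823905483), (np.float64(0.6083), np.float64(0.0903), np.float64(0.3178)))
```

View pics/w2.png

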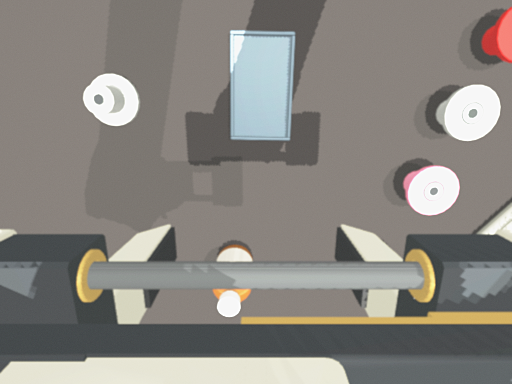

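w2 shows the tray at (262,85), a brim-down adapter at (112,99) with its dot at (99,99), and a brim-up one at (470,112). Pink and red are excluded. The tray measures 135.8 x 81.9 mm, which matches the text. Now the dots.

```bash
cat > d.py <<'E'
from h import *
def dots(p,lim=384):
    out=[]
    for f in env.silhouettes(p,'adapter_1'):
        if f['confidence']<.4: continue
        r=f['region'].astype(np.uint8)
        k=max(cv2.findContours(r,0,1)[0],key=len)
        hull=cv2.drawContours(np.zeros_like(r),[cv2.convexHull(k)],-1,1,-1)
        hull=cv2.erode(hull,np.ones((3,3)))
        g=cv2.cvtColor(p['img'],cv2.COLOR_RGB2GRAY).astype(float)
        if hull.sum()<30: continue
        x,y,w,h=cv2.boundingRect(hull)
        gg=np.where(hull>0,g,255)
        # darkest 5x5 blob
        bl=cv2.GaussianBlur(gg,(0,0),1.2);bl[hull==0]=255
        iy,ix=np.unravel_index(bl.argmin(),bl.shape);R=4 if r.sum()<1000 else 6
        sl=gg[iy-R:iy+R+1,ix-R:ix+R+1]
        wt=np.clip((gg[hull>0].max()+bl.min())/2-sl,0,None);Y,X=np.mgrid[-R:R+1,-R:R+1]
        out.append((ix+(wt*X).sum()/wt.sum(),iy+(wt*Y).sum()/wt.sum(),p['img'][r>0].mean(0).round(),r.sum()))
    return out
if __name__=='__main__':
    b=env.camera('top');w=env.camera('wrist');s=env.sense();print(s['time'],s['ee_pos'].round(4),s['eef_rot'].round(4))
    D=[dots(b),dots(w)]
    for n,p,d in(('top',b,D[0]),('wrist',w,D[1])):
        for o in d: print(n,np.round(o[:2],1),o[2],o[3],ray(p,o[:2],.048).round(4)[:2])
    for o in D[1]:
        c=[tri([(b,q[:2]),(w,o[:2])]) for q in D[0] if np.linalg.norm(ray(b,q[:2],.048)-ray(w,o[:2],.048))<.012]
        for x in c: print('tri',np.round(o[:2]),x.round(4))
E
python3 d.py
```

```text
3.2667 [0.5991 0.0096 0.2847] [ 8.0790e-01 -3.0359e+00 -1.8000e-03]
top [186.8 251.8] [219. 216. 212.] 437 [0.4081 0.206 ]
top [179.  213.9] [232. 174. 204.] 437 [0.5112 0.2272]
top [187.  296.7] [229.  68.  62.] 472 [0.2877 0.2059]
top [173.4 164.2] [214. 211. 207.] 430 [0.6482 0.2423]
top [336.5 171.5] [195. 191. 185.] 431 [ 0.6204 -0.2042]
top [348.1 239.3] [197. 193. 186.] 399 [ 0.4354 -0.2306]
wrist [483.6  42. ] [232. 106.  99.] 1364 [0.3376 0.1685]
wrist [427.  190.3] [245. 238. 240.] 1985 [0.5126 0.2253]
wrist [466.1 112.9] [240. 240. 239.] 2524 [0.4096 0.2042]
wrist [92.5 95. ] [234. 235. 233.] 2145 [ 0.6207 -0.2064]
tri [427. 190.] [0.5119 0.2281 0.0435]
tri [466. 113.] [0.408  0.2068 0.0435]
tri [92. 95.] [ 0.6194 -0.2033  0.0548]
```

>>> step_arm --motion '[{"gripper": 1, "dp": [0.8, -1.3, 0], "yaw": -0.3}, {"gripper": 1, "dp": [1.6, -2.6, -0.3], "yaw": -0.3}, {"gripper": 1, "dp": [2.4, -3.9, -0.6], "yaw": -0.3}, {"gripper": 1, "dp": [3.2, -5.2, -1], "yaw": -0.3}, {"gripper": 1, "dp": [4, -6.4, -1], "yaw": -0.3}]'

```text
time: 3.78
ee_pos: [0.6992, -0.1544, 0.2577]
eef_rot: [0.762, -3.045, -0.001]
ft_force: [0.9, 0.9, -0.6]
width: 1.001
finger_force: 0.0
```

>>> step_arm --motion '[{"gripper": 1, "dp": [0, 0, 0], "yaw": 0}, {"gripper": 1, "dp": [0, 0, 0], "yaw": 0}, {"gripper": 1, "dp": [0, 0, 0], "yaw": 0}, {"gripper": 1, "dp": [0, 0, 0], "yaw": 0}]'

```text
time: 4.12
ee_pos: [0.6995, -0.1507, 0.2602]
eef_rot: [-0.766, 3.046, 0.002]
ft_force: [-0.2, 0.6, 0.6]
width: 0.998
finger_force: 0.0
```

```bash
cat >> d.py <<'E'
    save(w['img'],__import__('sys').argv[1]) if len(__import__('sys').argv)>1 else 0
E
python3 d.py w3.png
```

```text
4.2167 [ 0.6995 -0.1511  0.2606] [-7.6580e-01  3.0459e+00  5.0000e-04]
top [196.5 288.9] [228.  66.  60.] 467 [0.3082 0.1801]
top [173.4 164.2] [211. 208. 204.] 445 [0.6482 0.2423]
top [186.9 251.8] [216. 213. 209.] 468 [0.408  0.2059]
top [179. 214.] [225. 166. 196.] 468 [0.5111 0.2271]
wrist [244.1  88.1] [230. 231. 227.] 2282 [ 0.6214 -0.2068]
```

View pics/w3.png

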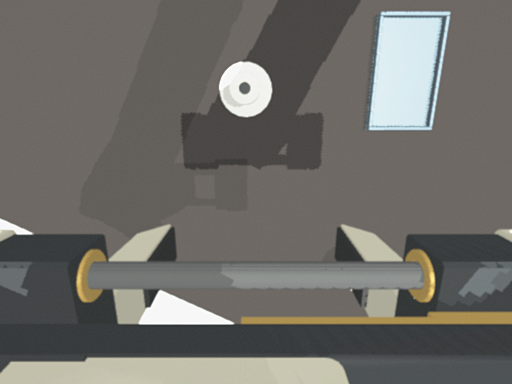

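w3 shows the brim-down adapter at (245,88), with its dot at the centre of the crown. That puts it at (0.621,-0.206), agreeing with the top view. I'll hover over it.

>>> step_arm --motion '[{"gripper": 1, "dp": [-1.0, -0.7, -0.5], "yaw": 0}, {"gripper": 1, "dp": [-2.0, -1.4, -1.5], "yaw": 0}, {"gripper": 1, "dp": [-3.13, -2.2, -3], "yaw": 0}, {"gripper": 1, "dp": [-3.13, -2.2, -4.5], "yaw": 0}, {"gripper": 1, "dp": [-3.13, -2.2, -6], "yaw": 0}]'

```text
time: 4.73
ee_pos: [0.6197, -0.2119, 0.1103]
eef_rot: [-0.756, 3.048, -0.006]
ft_force: [0.4, -0.5, -1.0]
width: 0.997
finger_force: 0.0
```

>>> step_arm --motion '[{"gripper": 1, "dp": [0, 0, -1], "yaw": 0}, {"gripper": 1, "dp": [0, 0, -1], "yaw": 0}, {"gripper": 1, "dp": [0, 0, -1], "yaw": 0}, {"gripper": 1, "dp": [0, 0, -1], "yaw": 0}]'

```text
time: 5.07
ee_pos: [0.6231, -0.2082, 0.0869]
eef_rot: [-0.762, 3.045, -0.002]
ft_force: [0.4, 0.0, 0.2]
width: 0.996
finger_force: 0.0
```

>>> step_arm --motion '[{"gripper": 1, "dp": [-0.08, 0.08, -0.8], "yaw": 0}, {"gripper": 1, "dp": [-0.08, 0.08, -1.6], "yaw": 0}, {"gripper": 1, "dp": [-0.08, 0.08, -2.2], "yaw": 0}, {"gripper": 1, "dp": [-0.08, 0.08, -2.5], "yaw": 0}, {"gripper": 1, "dp": [-0.08, 0.08, -2.5], "yaw": 0}]'

```text
time: 5.48
ee_pos: [0.619, -0.2062, 0.0217]
eef_rot: [0.762, -3.047, -0.001]
ft_force: [-0.2, 0.2, -0.7]
width: 1.003
finger_force: 0.0
```

>>> step_arm --force 20 --motion '[{"gripper": 0.6, "dp": [0, 0, 0], "yaw": 0}, {"gripper": 0.3, "dp": [0, 0, 0], "yaw": 0}, {"gripper": 0.2, "dp": [0, 0, 0], "yaw": 0}, {"gripper": 0.2, "dp": [0, 0, 0], "yaw": 0}, {"gripper": 0.2, "dp": [0, 0, 0], "yaw": 0}]'

```text
time: 5.9
ee_pos: [0.6197, -0.2066, 0.023]
eef_rot: [-0.761, 3.047, -0.001]
ft_force: [0.2, -0.8, 0.2]
width: 0.686
finger_force: 0.0
```

>>> step_arm --motion '[{"gripper": 0.2, "dp": [0, 0, 0], "yaw": 0}, {"gripper": 0.2, "dp": [0, 0, 0], "yaw": 0}, {"gripper": 0.2, "dp": [0, 0, 0], "yaw": 0}, {"gripper": 0.2, "dp": [0, 0, 0], "yaw": 0}]'

```text
time: 6.23
ee_pos: [0.6193, -0.2066, 0.0223]
eef_rot: [-0.762, 3.048, -0.0]
ft_force: [-0.1, -0.8, -0.2]
width: 0.396
finger_force: 0.4
```

>>> step_arm --motion '[{"gripper": 0.2, "dp": [0, 0, 0], "yaw": 0}, {"gripper": 0.2, "dp": [0, 0, 0.3], "yaw": 0}, {"gripper": 0.2, "dp": [0, 0, 1], "yaw": 0}, {"gripper": 0.2, "dp": [0, 0, 2], "yaw": 0}, {"gripper": 0.2, "dp": [0, 0, 2.5], "yaw": 0}]'

```text
time: 6.65
ee_pos: [0.6202, -0.2065, 0.0871]
eef_rot: [-0.761, 3.046, -0.001]
ft_force: [1.3, -0.7, -1.8]
width: 0.383
finger_force: 20.0
```

>>> step_arm --motion '[{"gripper": 0.2, "dp": [-0.6, 0.7, 0], "yaw": 0}, {"gripper": 0.2, "dp": [-1.5, 1.7, 0], "yaw": 0}, {"gripper": 0.2, "dp": [-2.4, 2.7, 0], "yaw": 0}, {"gripper": 0.2, "dp": [-3.3, 3.7, 0], "yaw": 0}, {"gripper": 0.2, "dp": [-4.2, 4.7, 0], "yaw": 0}]'

```text
time: 7.07
ee_pos: [0.5131, -0.0879, 0.085]
eef_rot: [-0.761, 3.048, -0.0]
ft_force: [-0.5, -0.3, -1.5]
width: 0.388
finger_force: 20.0
```

>>> step_arm --motion '[{"gripper": 0.2, "dp": [-0.8, 0.9, 0], "yaw": 0}, {"gripper": 0.2, "dp": [-1.24, 1.42, 0], "yaw": 0}, {"gripper": 0.2, "dp": [-1.24, 1.42, 0], "yaw": 0}, {"gripper": 0.2, "dp": [-1.24, 1.42, 0], "yaw": 0}, {"gripper": 0.2, "dp": [-1.24, 1.42, 0], "yaw": 0}]'

```text
time: 7.48
ee_pos: [0.4843, -0.0541, 0.0852]
eef_rot: [-0.761, 3.047, -0.002]
ft_force: [0.4, -1.0, -2.4]
width: 0.389
finger_force: 20.0
```

```bash
python3 - <<'E'
from h import *
a=env.camera('scene');w=env.camera('wrist');s=env.sense();print(s['time'],s['ee_pos'],s['eef_rot'],s['width'],s['finger_force'])
q=proj(a,[.51,-.04,.05]);x,y=int(q[0]),int(q[1]);print(x,y)
save(np.hstack([cv2.resize(a['img'][y-50:y+40,x-60:x+60],(400,300)),cv2.resize(w['img'],(400,300))]),'p1.png')
E
```

```text
7.5833 [ 0.48430694 -0.05451505  0.08497902] [-7.58938244e-01  3.04744956e+00 -1.09395308e-03] 0.3854169943443992 19.999753832817078
250 178
```

View pics/p1.png

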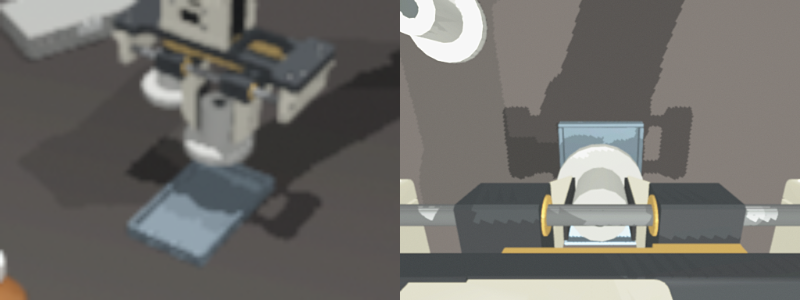

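The adapter hangs upright in the grip over the -x half of the tray. I'll lower it.

>>> step_arm --motion '[{"gripper": 0.2, "dp": [-0.03, 0.04, -0.8], "yaw": 0}, {"gripper": 0.2, "dp": [-0.03, 0.04, -1.6], "yaw": 0}, {"gripper": 0.2, "dp": [-0.03, 0.04, -2.1], "yaw": 0}, {"gripper": 0.2, "dp": [-0.03, 0.04, -2.25], "yaw": 0}, {"gripper": 0.2, "dp": [-0.03, 0.04, -2.34], "yaw": 0}]'

```text
time: 8.0
ee_pos: [0.4816, -0.0532, 0.026]
eef_rot: [0.759, -3.045, -0.0]
ft_force: [-10.4, 0.3, 24.6]
width: 0.389
finger_force: 20.0
```

>>> step_arm --motion '[{"gripper": 0.2, "dp": [0, 0, 0], "yaw": 0}, {"gripper": 0.2, "dp": [0, 0, 0], "yaw": 0}, {"gripper": 0.2, "dp": [0, 0, 0], "yaw": 0}]'

```text
time: 8.25
ee_pos: [0.4834, -0.0528, 0.0267]
eef_rot: [-0.76, 3.047, -0.001]
ft_force: [-0.6, 0.6, -0.9]
width: 0.389
finger_force: 20.0
```

>>> step_arm --motion '[{"gripper": 0.7, "dp": [0, 0, 0], "yaw": 0}, {"gripper": 0.7, "dp": [0, 0, 0], "yaw": 0}, {"gripper": 0.7, "dp": [0, 0, 0], "yaw": 0}, {"gripper": 1, "dp": [0, 0, 0.5], "yaw": 0}, {"gripper": 1, "dp": [0, 0, 1.5], "yaw": 0}]'

```text
time: 8.67
ee_pos: [0.4803, -0.0522, 0.0621]
eef_rot: [0.761, -3.043, -0.003]
ft_force: [0.9, 0.0, 0.1]
width: 0.7
finger_force: 0.0
```

>>> step_arm --motion '[{"gripper": 1, "dp": [0, 0, 1.5], "yaw": 0}, {"gripper": 1, "dp": [1, 0.5, 3], "yaw": 0}, {"gripper": 1, "dp": [2, 1, 4.2], "yaw": 0}, {"gripper": 1, "dp": [3, 1.6, 5.4], "yaw": 0}, {"gripper": 1, "dp": [4, 2.2, 6.6], "yaw": 0}]'

```text
time: 9.08
ee_pos: [0.5806, 0.0011, 0.2277]
eef_rot: [-0.76, 3.047, -0.001]
ft_force: [1.2, -0.9, -0.3]
width: 0.993
finger_force: 0.0
```

>>> step_arm --motion '[{"gripper": 1, "dp": [0.6, 0.4, 1], "yaw": 0}, {"gripper": 1, "dp": [0.6, 0.4, 1], "yaw": 0}, {"gripper": 1, "dp": [0.6, 0.4, 1], "yaw": 0}, {"gripper": 1, "dp": [0.6, 0.4, 1], "yaw": 0}]'

```text
time: 9.42
ee_pos: [0.5937, 0.0105, 0.2495]
eef_rot: [0.761, -3.046, 0.0]
ft_force: [-0.1, -0.3, -0.4]
width: 0.999
finger_force: 0.0
```

```bash
python3 d.py w4.png; python3 - <<'E'
from h import *
w=env.camera('wrist')
i=w['img'].astype(int)
for m in ((i[...,2]-i[...,0])>20,):
    m=m.astype(np.uint8);m[230:]=0
    for k in cv2.findContours(m,0,1)[0]:
        if cv2.contourArea(k)>1500:
            pts=np.array([ray(w,q,.014)[:2] for q in k[:,0]],np.float32);print('tray',cv2.minAreaRect(pts*1000))
E
```

```text
9.5167 [0.593  0.0099 0.2487] [ 7.5930e-01 -3.0449e+00 -3.0000e-04]
top [186.8 251.8] [216. 213. 209.] 504 [0.4081 0.206 ]
top [348.1 239.3] [194. 190. 184.] 464 [ 0.4355 -0.2306]
top [188.1 296.9] [233.  71.  65.] 449 [0.2874 0.2029]
top [179.  213.9] [232. 176. 205.] 462 [0.5112 0.2272]
top [173.4 164.2] [217. 214. 210.] 458 [0.6482 0.2423]
wrist [441.8 197.2] [244. 236. 238.] 2460 [0.5128 0.2253]
wrist [251.5  57.8] [240. 241. 240.] 2606 [ 0.4835 -0.0526]
wrist [483.5 111.3] [239. 239. 238.] 3093 [0.4095 0.2042]
tri [442. 197.] [0.512  0.2281 0.044 ]
tri [483. 111.] [0.4081 0.2067 0.044 ]
tray ((509.4532775878906, -39.960968017578125), (134.85752868652344, 82.35985565185547), 28.08123779296875)
```

View pics/w4.png

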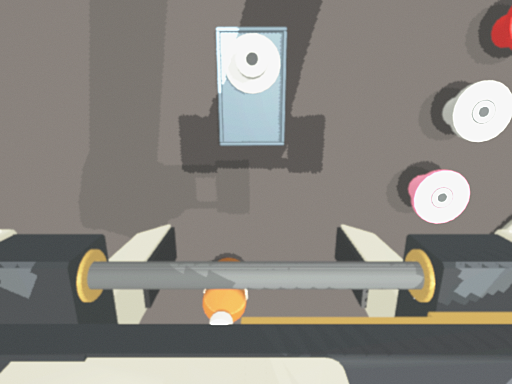

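w4 shows the placed adapter with its dot at (251,58), at tray coordinates (-28.5,+1). The bare-metal brim-up adapter is at (483,111). I go for that one with a close look first.

>>> step_arm --motion '[{"gripper": 1, "dp": [-0.5, 1.4, 0], "yaw": 0}, {"gripper": 1, "dp": [-1, 2.8, 0], "yaw": 0}, {"gripper": 1, "dp": [-1.5, 4.2, 0], "yaw": 0}, {"gripper": 1, "dp": [-2.1, 5.6, 0], "yaw": 0}, {"gripper": 1, "dp": [-2.6, 7, 0], "yaw": 0}]'

```text
time: 10.08
ee_pos: [0.5282, 0.1867, 0.2499]
eef_rot: [0.76, -3.047, 0.0]
ft_force: [-0.1, -0.2, 0.3]
width: 0.999
finger_force: 0.0
```

>>> step_arm --motion '[{"gripper": 1, "dp": [-0.5, 1.4, 0], "yaw": 0}, {"gripper": 1, "dp": [-1, 2.8, 0], "yaw": 0}, {"gripper": 1, "dp": [-1, 2.8, 0], "yaw": 0}, {"gripper": 1, "dp": [-1, 2.8, 0], "yaw": 0}, {"gripper": 1, "dp": [-1, 2.8, 0], "yaw": 0}]'

```text
time: 10.5
ee_pos: [0.5046, 0.255, 0.2498]
eef_rot: [0.761, -3.047, 0.002]
ft_force: [0.5, -0.9, 0.6]
width: 1.001
finger_force: 0.0
```

```bash
python3 d.py w5.png
```

```text
10.6 [0.5054 0.2538 0.2499] [ 7.5700e-01 -3.0484e+00  1.7000e-03]Traceback (most recent call last):
  File "d.py", line 23, in <module>
    D=[dots(b),dots(w)]
               ~~~~^^^
  File "d.py", line 19, in dots
    out.append((ix+(wt*X).sum()/wt.sum(),iy+(wt*Y).sum()/wt.sum(),p['img'][r>0].mean(0).round(),r.sum()))
                    ~~^~
ValueError: operands could not be broadcast together with shapes (13,0) (13,13)
```

```bash
sed -i "s/        sl=gg/        if min(ix,iy)<R or ix>511-R or iy>383-R: continue\n        sl=gg/" d.py; python3 d.py w5.png
```

```text
10.8 [0.5052 0.2546 0.2502] [ 7.5800e-01 -3.0486e+00  6.0000e-04]
top [280.8 222.3] [206. 204. 199.] 459 [ 0.4841 -0.05  ]
top [173.4 164.2] [220. 217. 214.] 412 [0.6482 0.2422]
top [348.1 239.4] [214. 211. 206.] 444 [ 0.4354 -0.2306]
top [187.  252.1] [144. 141. 137.] 460 [0.4074 0.2056]
top [196.6 289.9] [229.  79.  73.] 412 [0.3056 0.1799]
top [178.9 213.8] [164.  98. 113.] 289 [0.5116 0.2275]
wrist [255.6  76.1] [222. 223. 218.] 2999 [0.4102 0.2044]
wrist [230.7 166.8] [228. 183. 199.] 2331 [0.5132 0.2255]
wrist [202.4 238.4] [228. 228. 227.] 934 [0.6129 0.2352]
wrist [293.9  15.4] [238. 104.  97.] 651 [0.3393 0.2119]
tri [256.  76.] [0.4089 0.2049 0.05  ]
tri [231. 167.] [0.511  0.2253 0.0589]
```

>>> step_arm --motion '[{"gripper": 1, "dp": [-1, -0.5, -0.8], "yaw": 0}, {"gripper": 1, "dp": [-2, -1, -1.8], "yaw": 0}, {"gripper": 1, "dp": [-3, -1.5, -2.8], "yaw": 0}, {"gripper": 1, "dp": [-3.8, -2, -3.8], "yaw": 0}, {"gripper": 1, "dp": [-3.8, -2, -5.2], "yaw": 0}]'

```text
time: 11.32
ee_pos: [0.4068, 0.2033, 0.1204]
eef_rot: [0.761, -3.048, 0.004]
ft_force: [1.4, -0.3, -0.3]
width: 0.998
finger_force: 0.0
```

>>> step_arm --motion '[{"gripper": 1, "dp": [0, 0, -0.8], "yaw": 0}, {"gripper": 1, "dp": [0, 0, -0.8], "yaw": 0}, {"gripper": 1, "dp": [0, 0, -0.8], "yaw": 0}, {"gripper": 1, "dp": [0, 0, -0.8], "yaw": 0}]'

```text
time: 11.65
ee_pos: [0.4107, 0.2066, 0.1015]
eef_rot: [-0.761, 3.046, 0.001]
ft_force: [0.8, -0.1, 0.7]
width: 0.999
finger_force: 0.0
```

>>> step_arm --motion '[{"gripper": 1, "dp": [0, 0, -0.8], "yaw": 0}, {"gripper": 1, "dp": [0, 0, -1.7], "yaw": 0}, {"gripper": 1, "dp": [0, 0, -2.4], "yaw": 0}, {"gripper": 1, "dp": [0, 0, -2.75], "yaw": 0}, {"gripper": 1, "dp": [0, 0, -2.75], "yaw": 0}]'

```text
time: 12.07
ee_pos: [0.4098, 0.206, 0.0313]
eef_rot: [0.761, -3.047, 0.0]
ft_force: [0.2, 0.6, -0.6]
width: 0.999
finger_force: 0.0
```

>>> step_arm --motion '[{"gripper": 1, "dp": [0, 0, 0], "yaw": 0}, {"gripper": 1, "dp": [0, 0, 0], "yaw": 0}, {"gripper": 1, "dp": [0, 0, 0], "yaw": 0}]'

```text
time: 12.32
ee_pos: [0.4108, 0.2064, 0.0328]
eef_rot: [-0.761, 3.046, 0.001]
ft_force: [-0.5, -1.2, -0.8]
width: 0.996
finger_force: 0.0
```

>>> step_arm --force 20 --motion '[{"gripper": 0.9, "dp": [-0.02, -0.06, 0], "yaw": 0}, {"gripper": 0.6, "dp": [-0.02, -0.06, 0], "yaw": 0}, {"gripper": 0.5, "dp": [-0.02, -0.06, 0], "yaw": 0}, {"gripper": 0.5, "dp": [-0.02, -0.06, 0], "yaw": 0}, {"gripper": 0.5, "dp": [-0.02, -0.06, 0], "yaw": 0}]'

```text
time: 12.73
ee_pos: [0.4093, 0.2044, 0.0317]
eef_rot: [-0.761, 3.048, -0.0]
ft_force: [-0.4, 0.1, 1.8]
width: 0.71
finger_force: 20.0
```

>>> step_arm --motion '[{"gripper": 0.5, "dp": [0, 0, 0], "yaw": 0}, {"gripper": 0.5, "dp": [0, 0, 0], "yaw": 0}, {"gripper": 0.5, "dp": [0, 0, 0], "yaw": 0}]'

```text
time: 12.98
ee_pos: [0.4093, 0.2044, 0.0317]
eef_rot: [-0.762, 3.048, -0.0]
ft_force: [0.1, -1.4, 3.1]
width: 0.712
finger_force: 20.0
```

>>> step_arm --motion '[{"gripper": 0.5, "dp": [0, 0, 0.3], "yaw": 0}, {"gripper": 0.5, "dp": [0, 0, 1.2], "yaw": 0}, {"gripper": 0.5, "dp": [0, 0, 2.2], "yaw": 0}, {"gripper": 0.5, "dp": [0, 0, 2.6], "yaw": 0}, {"gripper": 0.5, "dp": [0.3, -0.6, 2.6], "yaw": 0}]'

```text
time: 13.4
ee_pos: [0.4173, 0.1932, 0.0993]
eef_rot: [-0.767, 3.041, 0.004]
ft_force: [1.1, 0.6, -0.8]
width: 0.711
finger_force: 20.0
```

>>> step_arm --motion '[{"gripper": 0.5, "dp": [0.6, -1.1, 0], "yaw": 0}, {"gripper": 0.5, "dp": [1.2, -2.4, 0], "yaw": 0}, {"gripper": 0.5, "dp": [1.9, -3.7, 0], "yaw": 0}, {"gripper": 0.5, "dp": [2.6, -5, 0], "yaw": 0}, {"gripper": 0.5, "dp": [3.3, -6.2, 0], "yaw": 0}]'

```text
time: 13.82
ee_pos: [0.4994, 0.0321, 0.0965]
eef_rot: [0.761, -3.048, 0.001]
ft_force: [1.2, 0.7, -1.0]
width: 0.707
finger_force: 20.0
```

>>> step_arm --motion '[{"gripper": 0.5, "dp": [0.6, -1, 0], "yaw": 0}, {"gripper": 0.5, "dp": [1.1, -1.9, 0], "yaw": 0}, {"gripper": 0.5, "dp": [1.37, -2.45, 0], "yaw": 0}, {"gripper": 0.5, "dp": [1.37, -2.45, 0], "yaw": 0}, {"gripper": 0.5, "dp": [1.37, -2.45, 0], "yaw": 0}]'

```text
time: 14.23
ee_pos: [0.5332, -0.0278, 0.0961]
eef_rot: [0.758, -3.048, -0.001]
ft_force: [-0.5, -0.6, -1.7]
width: 0.713
finger_force: 20.0
```

>>> step_arm --motion '[{"gripper": 0.5, "dp": [0, 0, 0], "yaw": 0}, {"gripper": 0.5, "dp": [0, 0, 0], "yaw": 0}, {"gripper": 0.5, "dp": [0, 0, 0], "yaw": 0}]'

```text
time: 14.48
ee_pos: [0.5329, -0.0254, 0.0965]
eef_rot: [0.765, -3.047, -0.001]
ft_force: [0.3, 0.6, -1.9]
width: 0.715
finger_force: 20.0
```

>>> step_arm --motion '[{"gripper": 0.5, "dp": [0.02, -0.02, -0.8], "yaw": 0}, {"gripper": 0.5, "dp": [0.02, -0.02, -1.5], "yaw": 0}, {"gripper": 0.5, "dp": [0.02, -0.02, -2.05], "yaw": 0}, {"gripper": 0.5, "dp": [0.02, -0.02, -2.3], "yaw": 0}, {"gripper": 0.5, "dp": [0.02, -0.02, -2.4], "yaw": 0}]'

```text
time: 14.9
ee_pos: [0.5327, -0.0265, 0.0357]
eef_rot: [0.763, -3.045, -0.001]
ft_force: [-6.1, 1.2, 17.4]
width: 0.715
finger_force: 20.0
```

>>> step_arm --motion '[{"gripper": 0.5, "dp": [0, 0, 0], "yaw": 0}, {"gripper": 0.5, "dp": [0, 0, 0], "yaw": 0}, {"gripper": 0.5, "dp": [0, 0, 0], "yaw": 0}]'

```text
time: 15.15
ee_pos: [0.5347, -0.0272, 0.0374]
eef_rot: [-0.762, 3.046, -0.001]
ft_force: [-0.4, -0.7, -1.0]
width: 0.708
finger_force: 20.0
```

>>> step_arm --motion '[{"gripper": 0.5, "dp": [0, 0, -0.03], "yaw": 0}, {"gripper": 0.5, "dp": [0, 0, -0.03], "yaw": 0}, {"gripper": 0.9, "dp": [0, 0, -0.03], "yaw": 0}, {"gripper": 1, "dp": [0, 0, -0.03], "yaw": 0}, {"gripper": 1, "dp": [0, 0, -0.03], "yaw": 0}]'

```text
time: 15.57
ee_pos: [0.5342, -0.0274, 0.0361]
eef_rot: [-0.761, 3.047, -0.0]
ft_force: [0.8, 0.3, 0.5]
width: 0.879
finger_force: 0.0
```

>>> step_arm --motion '[{"gripper": 1, "dp": [0, 0, 0], "yaw": 0}, {"gripper": 1, "dp": [0, 0, 0.7], "yaw": 0}, {"gripper": 1, "dp": [0, 0, 2], "yaw": 0}, {"gripper": 1, "dp": [0.6, 0.4, 3.3], "yaw": 0}, {"gripper": 1, "dp": [1.2, 0.8, 4.6], "yaw": 0}]'

```text
time: 15.98
ee_pos: [0.563, -0.008, 0.1518]
eef_rot: [0.759, -3.046, -0.0]
ft_force: [1.4, -0.3, -0.4]
width: 1.001
finger_force: 0.0
```

>>> step_arm --motion '[{"gripper": 1, "dp": [0.6, 0.3, 1.4], "yaw": 0}, {"gripper": 1, "dp": [1.2, 0.6, 2.8], "yaw": 0}, {"gripper": 1, "dp": [1.2, 0.6, 4], "yaw": 0}, {"gripper": 1, "dp": [1.2, 0.6, 4], "yaw": 0}, {"gripper": 1, "dp": [1.2, 0.6, 4], "yaw": 0}]'

```text
time: 16.4
ee_pos: [0.5953, 0.008, 0.2531]
eef_rot: [-0.761, 3.044, -0.002]
ft_force: [-0.3, 0.0, -0.7]
width: 0.999
finger_force: 0.0
```

```bash
python3 d.py w6.png
```

```text
16.5 [0.5931 0.0073 0.25  ] [ 7.6090e-01 -3.0464e+00  1.0000e-04]
top [348.1 239.3] [200. 196. 189.] 413 [ 0.4355 -0.2306]
top [179.  213.9] [227. 171. 200.] 479 [0.5112 0.2271]
top [173.4 164.2] [213. 210. 206.] 458 [0.6482 0.2423]
top [188.1 296.9] [228.  65.  60.] 489 [0.2873 0.203 ]
wrist [443.3 196.6] [244. 235. 238.] 2409 [0.5126 0.2254]
wrist [254.2  59.1] [240. 240. 239.] 2317 [ 0.4846 -0.0521]
wrist [252.9 112.5] [240. 240. 240.] 2703 [ 0.5346 -0.0272]
tri [443. 197.] [0.5119 0.228  0.0443]
```

View pics/w6.png

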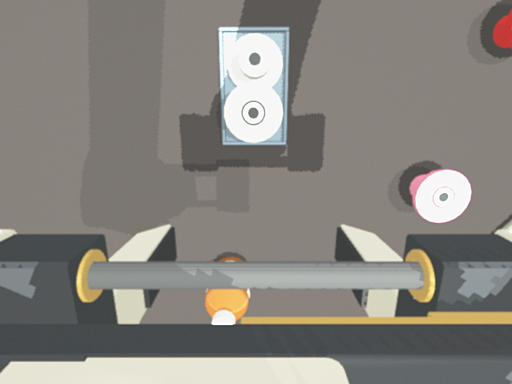

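w6 shows both in the tray: the brim-down one with its dot at (254,59), and the brim-up one at (253,112), overlapping its brim. In tray coordinates they are at -27.5 and +27.9 mm. Next is the second brim-down adapter.

>>> step_arm --motion '[{"gripper": 1, "dp": [-0.5, -1.4, 0], "yaw": 0}, {"gripper": 1, "dp": [-1, -2.9, 0], "yaw": 0}, {"gripper": 1, "dp": [-1.5, -4.4, 0], "yaw": 0}, {"gripper": 1, "dp": [-2, -5.8, 0], "yaw": 0}, {"gripper": 1, "dp": [-2.5, -7, 0], "yaw": 0}]'

```text
time: 17.02
ee_pos: [0.5293, -0.1702, 0.2493]
eef_rot: [0.758, -3.046, -0.001]
ft_force: [0.8, -0.6, -0.4]
width: 1.0
finger_force: 0.0
```

>>> step_arm --motion '[{"gripper": 1, "dp": [-0.2, -0.5, 0], "yaw": 0}, {"gripper": 1, "dp": [-0.2, -0.5, 0], "yaw": 0}, {"gripper": 1, "dp": [-0.2, -0.5, 0], "yaw": 0}, {"gripper": 1, "dp": [-0.2, -0.5, 0], "yaw": 0}, {"gripper": 1, "dp": [-0.2, -0.5, 0], "yaw": 0}]'

```text
time: 17.43
ee_pos: [0.5268, -0.1778, 0.2504]
eef_rot: [0.766, -3.047, -0.002]
ft_force: [-0.0, 0.3, 0.1]
width: 1.0
finger_force: 0.0
```

```bash
python3 d.py
```

```text
17.5333 [ 0.5269 -0.1781  0.2506] [-7.6570e-01  3.0468e+00  1.1000e-03]
top [280.8 222.4] [227. 224. 220.] 406 [ 0.484 -0.05 ]
top [183.1 284. ] [228.  66.  60.] 512 [0.3217 0.2163]
top [173.4 164.2] [219. 216. 212.] 459 [0.6481 0.2423]
top [179.  213.9] [231. 176. 205.] 474 [0.5111 0.2272]
top [271.2 204.1] [221. 219. 216.] 506 [ 0.5341 -0.0247]
wrist [363.7 190.5] [220. 221. 219.] 1965 [ 0.4845 -0.0503]
wrist [341.3 238.3] [232. 232. 230.] 1096 [ 0.5507 -0.04  ]
wrist [250.2  78. ] [212. 214. 208.] 2417 [ 0.4366 -0.2324]
tri [364. 191.] [ 0.4842 -0.05    0.0475]
```

>>> step_arm --motion '[{"gripper": 1, "dp": [-1, -0.6, -0.8], "yaw": 0}, {"gripper": 1, "dp": [-2, -1.2, -1.8], "yaw": 0}, {"gripper": 1, "dp": [-3, -1.8, -2.8], "yaw": 0}, {"gripper": 1, "dp": [-3.61, -2.17, -3.9], "yaw": 0}, {"gripper": 1, "dp": [-3.61, -2.17, -5.4], "yaw": 0}]'

```text
time: 18.05
ee_pos: [0.4338, -0.2375, 0.1163]
eef_rot: [0.755, -3.049, 0.006]
ft_force: [1.0, -0.1, -0.6]
width: 1.0
finger_force: 0.0
```

>>> step_arm --motion '[{"gripper": 1, "dp": [0, 0, -1.2], "yaw": 0}, {"gripper": 1, "dp": [0, 0, -1.2], "yaw": 0}, {"gripper": 1, "dp": [0, 0, -1.2], "yaw": 0}, {"gripper": 1, "dp": [0, 0, -1.2], "yaw": 0}, {"gripper": 1, "dp": [0, 0, -1.2], "yaw": 0}]'

```text
time: 18.47
ee_pos: [0.4382, -0.2345, 0.0879]
eef_rot: [-0.762, 3.045, -0.004]
ft_force: [-0.0, -0.3, 0.6]
width: 0.996
finger_force: 0.0
```

>>> step_arm --motion '[{"gripper": 1, "dp": [-0.03, 0.06, -0.8], "yaw": 0}, {"gripper": 1, "dp": [-0.03, 0.06, -1.6], "yaw": 0}, {"gripper": 1, "dp": [-0.03, 0.06, -2.2], "yaw": 0}, {"gripper": 1, "dp": [-0.03, 0.06, -2.5], "yaw": 0}, {"gripper": 1, "dp": [-0.03, 0.06, -2.56], "yaw": 0}]'

```text
time: 18.88
ee_pos: [0.4359, -0.2327, 0.0221]
eef_rot: [-0.762, 3.047, -0.001]
ft_force: [-0.6, -0.6, -0.6]
width: 0.998
finger_force: 0.0
```

>>> step_arm --motion '[{"gripper": 0.8, "dp": [0, 0, 0], "yaw": 0}, {"gripper": 0.6, "dp": [0, 0, 0], "yaw": 0}, {"gripper": 0.6, "dp": [0, 0, 0], "yaw": 0}, {"gripper": 0.6, "dp": [0, 0, 0], "yaw": 0}]'

```text
time: 19.22
ee_pos: [0.4361, -0.233, 0.0228]
eef_rot: [-0.761, 3.047, -0.002]
ft_force: [-0.4, 0.1, -0.2]
width: 0.76
finger_force: 0.0
```

>>> step_arm --force 20 --motion '[{"gripper": 0.2, "dp": [0.02, 0.02, 0], "yaw": 0}, {"gripper": 0.2, "dp": [0.02, 0.02, 0], "yaw": 0}, {"gripper": 0.2, "dp": [0.02, 0.02, 0], "yaw": 0}, {"gripper": 0.2, "dp": [0.02, 0.02, 0], "yaw": 0}, {"gripper": 0.2, "dp": [0.02, 0.02, 0], "yaw": 0}]'

```text
time: 19.63
ee_pos: [0.4359, -0.2322, 0.0218]
eef_rot: [0.761, -3.048, 0.0]
ft_force: [-0.1, 0.2, -0.6]
width: 0.399
finger_force: 0.3
```

>>> step_arm --motion '[{"gripper": 0.2, "dp": [0, 0, 0], "yaw": 0}, {"gripper": 0.2, "dp": [0, 0, 0], "yaw": 0}, {"gripper": 0.2, "dp": [0, 0, 0], "yaw": 0}]'

```text
time: 19.88
ee_pos: [0.4359, -0.2322, 0.0218]
eef_rot: [0.762, -3.048, 0.0]
ft_force: [0.1, 0.8, 1.0]
width: 0.39
finger_force: 20.0
```

>>> step_arm --motion '[{"gripper": 0.2, "dp": [0, 0, 0.3], "yaw": 0}, {"gripper": 0.2, "dp": [0, 0, 1.2], "yaw": 0}, {"gripper": 0.2, "dp": [0, 0, 2.3], "yaw": 0}, {"gripper": 0.2, "dp": [0, 0, 3.2], "yaw": 0}, {"gripper": 0.2, "dp": [0.13, 0.29, 3.5], "yaw": 0}]'

```text
time: 20.3
ee_pos: [0.4402, -0.2269, 0.1124]
eef_rot: [-0.757, 3.046, -0.006]
ft_force: [-0.1, -0.9, -2.5]
width: 0.391
finger_force: 20.0
```

>>> step_arm --motion '[{"gripper": 0.2, "dp": [0.4, 0.8, 0], "yaw": 0}, {"gripper": 0.2, "dp": [0.9, 2, 0], "yaw": 0}, {"gripper": 0.2, "dp": [1.5, 3.2, 0], "yaw": 0}, {"gripper": 0.2, "dp": [2.1, 4.4, 0], "yaw": 0}, {"gripper": 0.2, "dp": [2.7, 5.6, 0], "yaw": 0}]'

```text
time: 20.72
ee_pos: [0.5065, -0.0828, 0.1088]
eef_rot: [0.761, -3.047, -0.001]
ft_force: [1.8, 0.6, -1.1]
width: 0.39
finger_force: 20.0
```

>>> step_arm --motion '[{"gripper": 0.2, "dp": [0.5, 1.1, 0], "yaw": 0}, {"gripper": 0.2, "dp": [0.9, 1.9, 0], "yaw": 0}, {"gripper": 0.2, "dp": [1.1, 2.3, 0], "yaw": 0}, {"gripper": 0.2, "dp": [1.1, 2.3, 0], "yaw": 0}, {"gripper": 0.2, "dp": [1.1, 2.3, 0], "yaw": 0}]'

```text
time: 21.13
ee_pos: [0.5333, -0.0275, 0.1087]
eef_rot: [0.763, -3.046, 0.0]
ft_force: [-0.7, -0.8, -1.7]
width: 0.386
finger_force: 20.0
```

>>> step_arm --motion '[{"gripper": 0.2, "dp": [0, 0, 0], "yaw": 0}, {"gripper": 0.2, "dp": [0, 0, 0], "yaw": 0}, {"gripper": 0.2, "dp": [0, 0, 0], "yaw": 0}, {"gripper": 0.2, "dp": [0, 0, 0], "yaw": 0}, {"gripper": 0.2, "dp": [0, 0, 0], "yaw": 0}]'

```text
time: 21.55
ee_pos: [0.534, -0.0283, 0.1094]
eef_rot: [0.759, -3.048, 0.0]
ft_force: [-1.2, 0.7, -2.6]
width: 0.387
finger_force: 20.0
```

>>> step_arm --motion '[{"gripper": 0.2, "dp": [0, 0.02, -0.4], "yaw": 0}, {"gripper": 0.2, "dp": [0, 0.02, -0.8], "yaw": 0}, {"gripper": 0.2, "dp": [0, 0.02, -1.1], "yaw": 0}, {"gripper": 0.2, "dp": [0, 0.02, -1.25], "yaw": 0}, {"gripper": 0.2, "dp": [0, 0.02, -1.32], "yaw": 0}]'

```text
time: 21.97
ee_pos: [0.5331, -0.0268, 0.0748]
eef_rot: [0.761, -3.045, -0.001]
ft_force: [-0.4, 0.1, -1.8]
width: 0.385
finger_force: 20.0
```

>>> step_arm --motion '[{"gripper": 0.2, "dp": [0, 0, 0], "yaw": 0}, {"gripper": 0.2, "dp": [0, 0, -0.03], "yaw": 0}, {"gripper": 0.2, "dp": [0, 0, -0.06], "yaw": 0}, {"gripper": 0.2, "dp": [0, 0, -0.08], "yaw": 0}, {"gripper": 0.2, "dp": [0, 0, -0.08], "yaw": 0}]'

```text
time: 22.38
ee_pos: [0.5343, -0.0269, 0.0745]
eef_rot: [-0.762, 3.048, -0.0]
ft_force: [-0.2, -0.1, -1.8]
width: 0.383
finger_force: 20.0
```

Weight still shows on the wrist (-1.8 N), so I lower a little more.

>>> step_arm --motion '[{"gripper": 0.2, "dp": [0, 0, -0.02], "yaw": 0}, {"gripper": 0.2, "dp": [0, 0, -0.04], "yaw": 0}, {"gripper": 0.2, "dp": [0, 0, -0.04], "yaw": 0}, {"gripper": 0.2, "dp": [0, 0, -0.04], "yaw": 0}]'

```text
time: 22.72
ee_pos: [0.5344, -0.0269, 0.0738]
eef_rot: [-0.761, 3.047, -0.0]
ft_force: [-0.7, 1.1, 3.6]
width: 0.388
finger_force: 20.0
```

>>> step_arm --motion '[{"gripper": 0.6, "dp": [0, 0, 0], "yaw": 0}, {"gripper": 0.8, "dp": [0, 0, 0], "yaw": 0}, {"gripper": 0.8, "dp": [0, 0, 0], "yaw": 0}, {"gripper": 0.8, "dp": [0, 0, 0], "yaw": 0}, {"gripper": 1, "dp": [0, 0, 0.5], "yaw": 0}]'

```text
time: 23.13
ee_pos: [0.5322, -0.0268, 0.0841]
eef_rot: [0.761, -3.044, -0.002]
ft_force: [-0.3, -0.7, -0.3]
width: 0.703
finger_force: 0.0
```

>>> step_arm --motion '[{"gripper": 1, "dp": [0, 0, 1.2], "yaw": 0}, {"gripper": 1, "dp": [0, 0, 2.4], "yaw": 0}, {"gripper": 1, "dp": [0.8, 0.4, 3.6], "yaw": 0}, {"gripper": 1, "dp": [1.6, 0.8, 4.8], "yaw": 0}, {"gripper": 1, "dp": [2.4, 1.4, 6], "yaw": 0}]'

```text
time: 23.55
ee_pos: [0.5946, 0.007, 0.2387]
eef_rot: [-0.758, 3.048, -0.002]
ft_force: [0.8, 0.3, 0.6]
width: 0.996
finger_force: 0.0
```

>>> step_arm --motion '[{"gripper": 1, "dp": [0, 0, 0.5], "yaw": 0}, {"gripper": 1, "dp": [0, 0, 0.5], "yaw": 0}, {"gripper": 1, "dp": [0, 0, 0.5], "yaw": 0}, {"gripper": 1, "dp": [0, 0, 0.5], "yaw": 0}]'

```text
time: 23.88
ee_pos: [0.5927, 0.0073, 0.2473]
eef_rot: [0.76, -3.046, 0.0]
ft_force: [-0.3, -0.1, 0.1]
width: 1.001
finger_force: 0.0
```

```bash
cat >> d.py <<'E'
    for o in D[1]: print('z52',ray(w,o[:2],.052).round(4)[:2],'z100',ray(w,o[:2],.1).round(4)[:2])
    a=env.camera('scene');q=proj(a,[.51,-.04,.05]).astype(int);save(cv2.resize(a['img'][q[1]-50:q[1]+40,q[0]-60:q[0]+60],(800,600)),'s_last.png')
E
python3 d.py w7.png
```

```text
23.9833 [0.5926 0.0072 0.2468] [ 7.594e-01 -3.045e+00 -5.000e-04]
top [173.3 164.2] [219. 216. 212.] 445 [0.6482 0.2424]
top [191.1 296.8] [233.  68.  62.] 466 [0.2876 0.1948]
top [179.  213.9] [234. 178. 208.] 437 [0.5112 0.2272]
wrist [503.3  41.6] [198.  58.  56.] 440 [0.3439 0.1722]
wrist [444.3 199.1] [244. 235. 238.] 2404 [0.5127 0.2254]
wrist [253.4  59.6] [240. 240. 239.] 2336 [ 0.4836 -0.0526]
wrist [251.1 115.4] [241. 241. 240.] 2954 [ 0.536  -0.0277]
tri [444. 199.] [0.512  0.228  0.0442]
z52 [0.346  0.1699] z100 [0.3712 0.1424]
z52 [0.5128 0.2225] z100 [0.5148 0.1876]
z52 [ 0.4841 -0.0523] z100 [ 0.4901 -0.0489]
z52 [ 0.5359 -0.0277] z100 [ 0.5346 -0.0277]
```

The third adapter is at (0.5346,-0.0277), coaxial with the second. Now the last brim-up one.

>>> step_arm --motion '[{"gripper": 1, "dp": [0.7, 1.3, 0], "yaw": 0}, {"gripper": 1, "dp": [1.4, 2.7, 0], "yaw": 0}, {"gripper": 1, "dp": [2.1, 4.1, 0], "yaw": 0}, {"gripper": 1, "dp": [2.8, 5.5, 0], "yaw": 0}, {"gripper": 1, "dp": [3.5, 6.9, 0], "yaw": 0}]'

```text
time: 24.55
ee_pos: [0.6821, 0.1817, 0.2477]
eef_rot: [0.76, -3.047, 0.0]
ft_force: [1.0, 0.5, -0.1]
width: 1.0
finger_force: 0.0
```

>>> step_arm --motion '[{"gripper": 1, "dp": [0.7, 1.3, 0], "yaw": 0}, {"gripper": 1, "dp": [1.4, 2.7, 0], "yaw": 0}, {"gripper": 1, "dp": [2.1, 4.1, 0], "yaw": 0}, {"gripper": 1, "dp": [2.2, 4.4, 0], "yaw": 0}, {"gripper": 1, "dp": [2.2, 4.4, 0], "yaw": 0}]'

```text
time: 24.97
ee_pos: [0.735, 0.2959, 0.2457]
eef_rot: [0.77, -3.043, -0.005]
ft_force: [-1.9, 0.3, -0.4]
width: 0.997
finger_force: 0.0
```

>>> step_arm --motion '[{"gripper": 1, "dp": [0, 0, 0], "yaw": 0}, {"gripper": 1, "dp": [0, 0, 0], "yaw": 0}, {"gripper": 1, "dp": [0, 0, 0], "yaw": 0}]'

```text
time: 25.22
ee_pos: [0.7371, 0.2878, 0.2487]
eef_rot: [-0.757, 3.049, -0.003]
ft_force: [-0.3, -0.8, 0.8]
width: 1.0
finger_force: 0.0
```

```bash
python3 d.py w8.png
```

```text
25.3167 [0.7372 0.2883 0.2491] [-7.5770e-01  3.0482e+00 -1.6000e-03]
top [271.4 203. ] [201. 197. 192.] 449 [ 0.5371 -0.0252]
top [173.7 163.7] [123. 120. 116.] 313 [0.6495 0.2414]
top [280.8 222.3] [196. 192. 187.] 412 [ 0.4841 -0.05  ]
wrist [254.5  83.2] [182. 185. 176.] 3006 [0.6494 0.2404]
tri [255.  83.] [0.6493 0.2407 0.0503]
z52 [0.6496 0.2406] z100 [0.6526 0.2423]
```

>>> step_arm --motion '[{"gripper": 1, "dp": [-1, -0.55, -0.8], "yaw": 0}, {"gripper": 1, "dp": [-2, -1.1, -1.8], "yaw": 0}, {"gripper": 1, "dp": [-3, -1.65, -2.8], "yaw": 0}, {"gripper": 1, "dp": [-3.51, -1.92, -3.9], "yaw": 0}, {"gripper": 1, "dp": [-3.51, -1.92, -5.2], "yaw": 0}]'

```text
time: 25.88
ee_pos: [0.6474, 0.2405, 0.1194]
eef_rot: [-0.76, 3.047, -0.002]
ft_force: [0.7, 0.8, 0.8]
width: 1.004
finger_force: 0.0
```

>>> step_arm --motion '[{"gripper": 1, "dp": [0, 0, -0.8], "yaw": 0}, {"gripper": 1, "dp": [0, 0, -0.8], "yaw": 0}, {"gripper": 1, "dp": [0, 0, -0.8], "yaw": 0}, {"gripper": 1, "dp": [0, 0, -0.8], "yaw": 0}, {"gripper": 1, "dp": [0, 0, -0.8], "yaw": 0}]'

```text
time: 26.3
ee_pos: [0.6506, 0.2436, 0.1008]
eef_rot: [-0.761, 3.044, 0.001]
ft_force: [-0.1, 0.4, -0.3]
width: 1.002
finger_force: 0.0
```

>>> step_arm --motion '[{"gripper": 1, "dp": [-0.03, -0.08, -0.8], "yaw": 0}, {"gripper": 1, "dp": [-0.03, -0.08, -1.7], "yaw": 0}, {"gripper": 1, "dp": [-0.03, -0.08, -2.4], "yaw": 0}, {"gripper": 1, "dp": [-0.03, -0.08, -2.7], "yaw": 0}, {"gripper": 1, "dp": [-0.03, -0.08, -2.7], "yaw": 0}]'

```text
time: 26.72
ee_pos: [0.6476, 0.2404, 0.03]
eef_rot: [0.761, -3.046, 0.0]
ft_force: [-1.2, -0.0, -0.6]
width: 1.0
finger_force: 0.0
```

>>> step_arm --motion '[{"gripper": 1, "dp": [0, 0, 0], "yaw": 0}, {"gripper": 1, "dp": [0, 0, 0], "yaw": 0}, {"gripper": 1, "dp": [0, 0, 0], "yaw": 0}, {"gripper": 1, "dp": [0, 0, 0], "yaw": 0}]'

```text
time: 27.05
ee_pos: [0.6491, 0.2411, 0.0323]
eef_rot: [-0.761, 3.046, 0.0]
ft_force: [0.2, 0.2, 0.4]
width: 0.998
finger_force: 0.0
```

>>> step_arm --force 20 --motion '[{"gripper": 0.9, "dp": [0, 0, 0], "yaw": 0}, {"gripper": 0.6, "dp": [0, 0, 0], "yaw": 0}, {"gripper": 0.5, "dp": [0, 0, 0], "yaw": 0}, {"gripper": 0.5, "dp": [0, 0, 0], "yaw": 0}, {"gripper": 0.5, "dp": [0, 0, 0], "yaw": 0}]'

```text
time: 27.47
ee_pos: [0.6482, 0.2405, 0.0309]
eef_rot: [0.761, -3.048, 0.0]
ft_force: [-1.5, -0.3, 1.0]
width: 0.713
finger_force: 20.0
```

>>> step_arm --motion '[{"gripper": 0.5, "dp": [0, 0, 0], "yaw": 0}, {"gripper": 0.5, "dp": [0, 0, 0], "yaw": 0}, {"gripper": 0.5, "dp": [0, 0, 0], "yaw": 0}, {"gripper": 0.5, "dp": [0, 0, 0], "yaw": 0}]'

```text
time: 27.8
ee_pos: [0.6482, 0.2405, 0.0309]
eef_rot: [0.762, -3.048, 0.0]
ft_force: [-0.5, -1.3, 0.6]
width: 0.71
finger_force: 20.0
```

>>> step_arm --motion '[{"gripper": 0.5, "dp": [0, 0, 0.3], "yaw": 0}, {"gripper": 0.5, "dp": [0, 0, 1.2], "yaw": 0}, {"gripper": 0.5, "dp": [0, 0, 2.5], "yaw": 0}, {"gripper": 0.5, "dp": [0, 0, 3.8], "yaw": 0}, {"gripper": 0.5, "dp": [0, 0, 4.8], "yaw": 0}]'

```text
time: 28.22
ee_pos: [0.6484, 0.2412, 0.1534]
eef_rot: [-0.762, 3.047, 0.001]
ft_force: [1.1, 0.4, -0.6]
width: 0.714
finger_force: 20.0
```

>>> step_arm --motion '[{"gripper": 0.5, "dp": [-0.4, -0.8, 0], "yaw": 0}, {"gripper": 0.5, "dp": [-1, -1.9, 0], "yaw": 0}, {"gripper": 0.5, "dp": [-1.7, -3.1, 0], "yaw": 0}, {"gripper": 0.5, "dp": [-2.4, -4.3, 0], "yaw": 0}, {"gripper": 0.5, "dp": [-3.1, -5.5, 0], "yaw": 0}]'

```text
time: 28.63
ee_pos: [0.5693, 0.1021, 0.1509]
eef_rot: [0.762, -3.047, 0.0]
ft_force: [0.3, -1.8, -1.1]
width: 0.712
finger_force: 20.0
```

>>> step_arm --motion '[{"gripper": 0.5, "dp": [-0.7, -1.2, 0], "yaw": 0}, {"gripper": 0.5, "dp": [-1.4, -2.4, 0], "yaw": 0}, {"gripper": 0.5, "dp": [-2.1, -3.7, 0], "yaw": 0}, {"gripper": 0.5, "dp": [-2.7, -4.8, 0], "yaw": 0}, {"gripper": 0.5, "dp": [-3.2, -5.7, 0], "yaw": 0}]'

```text
time: 29.05
ee_pos: [0.4888, -0.0418, 0.151]
eef_rot: [0.759, -3.047, 0.001]
ft_force: [-0.4, -0.5, -1.3]
width: 0.709
finger_force: 20.0
```

>>> step_arm --motion '[{"gripper": 0.5, "dp": [-0.29, -0.52, 0], "yaw": 0}, {"gripper": 0.5, "dp": [-0.29, -0.52, 0], "yaw": 0}, {"gripper": 0.5, "dp": [-0.29, -0.52, 0], "yaw": 0}, {"gripper": 0.5, "dp": [-0.29, -0.52, 0], "yaw": 0}, {"gripper": 0.5, "dp": [-0.29, -0.52, 0], "yaw": 0}]'

```text
time: 29.47
ee_pos: [0.4842, -0.0508, 0.1511]
eef_rot: [-0.765, 3.046, 0.001]
ft_force: [0.2, 0.1, -1.6]
width: 0.714
finger_force: 20.0
```

>>> step_arm --motion '[{"gripper": 0.5, "dp": [0, 0, 0], "yaw": 0}, {"gripper": 0.5, "dp": [0, 0, 0], "yaw": 0}, {"gripper": 0.5, "dp": [0, 0, 0], "yaw": 0}]'

```text
time: 29.72
ee_pos: [0.4836, -0.0516, 0.1508]
eef_rot: [0.764, -3.047, -0.0]
ft_force: [-0.2, -0.2, -2.4]
width: 0.713
finger_force: 20.0
```

>>> step_arm --motion '[{"gripper": 0.5, "dp": [0, 0, -0.6], "yaw": 0}, {"gripper": 0.5, "dp": [0, 0, -1.2], "yaw": 0}, {"gripper": 0.5, "dp": [0, 0, -1.8], "yaw": 0}, {"gripper": 0.5, "dp": [0, 0, -2.2], "yaw": 0}, {"gripper": 0.5, "dp": [0, 0, -2.5], "yaw": 0}]'

```text
time: 30.13
ee_pos: [0.4829, -0.0521, 0.0872]
eef_rot: [0.762, -3.046, -0.001]
ft_force: [-0.1, -0.4, -2.0]
width: 0.713
finger_force: 20.0
```

>>> step_arm --motion '[{"gripper": 0.5, "dp": [0, 0, -0.03], "yaw": 0}, {"gripper": 0.5, "dp": [0, 0, -0.06], "yaw": 0}, {"gripper": 0.5, "dp": [0, 0, -0.1], "yaw": 0}, {"gripper": 0.5, "dp": [0, 0, -0.1], "yaw": 0}, {"gripper": 0.5, "dp": [0, 0, -0.1], "yaw": 0}]'

```text
time: 30.55
ee_pos: [0.4839, -0.0525, 0.0864]
eef_rot: [-0.761, 3.047, -0.001]
ft_force: [0.5, -0.7, -2.0]
width: 0.712
finger_force: 20.0
```

>>> step_arm --motion '[{"gripper": 0.5, "dp": [0, 0, -0.03], "yaw": 0}, {"gripper": 0.5, "dp": [0, 0, -0.06], "yaw": 0}, {"gripper": 0.5, "dp": [0, 0, -0.1], "yaw": 0}, {"gripper": 0.5, "dp": [0, 0, -0.12], "yaw": 0}, {"gripper": 0.5, "dp": [0, 0, -0.12], "yaw": 0}]'

```text
time: 30.97
ee_pos: [0.4834, -0.0524, 0.0828]
eef_rot: [0.762, -3.048, -0.0]
ft_force: [-0.6, -1.0, -1.8]
width: 0.712
finger_force: 20.0
```

>>> step_arm --motion '[{"gripper": 0.5, "dp": [0, 0, -0.02], "yaw": 0}, {"gripper": 0.5, "dp": [0, 0, -0.02], "yaw": 0}, {"gripper": 0.5, "dp": [0, 0, -0.02], "yaw": 0}]'

```text
time: 31.22
ee_pos: [0.4835, -0.0524, 0.0827]
eef_rot: [-0.762, 3.048, -0.0]
ft_force: [-1.8, -0.4, 5.5]
width: 0.711
finger_force: 20.0
```

Contact at the expected height (+5.5 N). I release and retreat straight up.

>>> step_arm --motion '[{"gripper": 0.8, "dp": [0, 0, 0], "yaw": 0}, {"gripper": 1, "dp": [0, 0, 0], "yaw": 0}, {"gripper": 1, "dp": [0, 0, 0], "yaw": 0}, {"gripper": 1, "dp": [0, 0, 0], "yaw": 0}, {"gripper": 1, "dp": [0, 0, 0.4], "yaw": 0}]'

```text
time: 31.63
ee_pos: [0.482, -0.0522, 0.0911]
eef_rot: [0.761, -3.045, -0.002]
ft_force: [-0.5, -1.0, 0.8]
width: 0.985
finger_force: 0.0
```

>>> step_arm --motion '[{"gripper": 1, "dp": [0, 0, 1], "yaw": 0}, {"gripper": 1, "dp": [0, 0, 2.4], "yaw": 0}, {"gripper": 1, "dp": [0.8, 0.4, 3.6], "yaw": 0}, {"gripper": 1, "dp": [1.8, 1, 4.6], "yaw": 0}, {"gripper": 1, "dp": [3, 1.7, 5.5], "yaw": 0}]'

```text
time: 32.05
ee_pos: [0.5587, -0.0107, 0.233]
eef_rot: [-0.758, 3.048, -0.003]
ft_force: [0.3, -0.1, 0.1]
width: 0.995
finger_force: 0.0
```

>>> step_arm --motion '[{"gripper": 1, "dp": [1.3, 0.7, 0.6], "yaw": 0}, {"gripper": 1, "dp": [1.3, 0.7, 0.6], "yaw": 0}, {"gripper": 1, "dp": [1.3, 0.7, 0.6], "yaw": 0}, {"gripper": 1, "dp": [1.3, 0.7, 0.6], "yaw": 0}, {"gripper": 1, "dp": [1.3, 0.7, 0.6], "yaw": 0}]'

```text
time: 32.47
ee_pos: [0.5893, 0.0066, 0.2439]
eef_rot: [0.759, -3.046, 0.0]
ft_force: [0.0, 0.0, -0.1]
width: 1.004
finger_force: 0.0
```

```bash
python3 d.py w9.png; python3 - <<'E'
import cv2,numpy as np
from h import *
a=env.camera('scene');save(np.hstack([cv2.resize(cv2.imread('pics/w9.png')[...,::-1],(400,300)),cv2.resize(cv2.imread('pics/s_last.png')[...,::-1],(400,300))]),'fin.png')
for n in('stain_bottle','slide_box','mouse'):
    f=env.find_in(a,n)[0];print(n,(np.array(f['bbox'])*[512,384,512,384]).round(1))
E
```

```text
32.5667 [0.5895 0.0065 0.244 ] [ 7.5910e-01 -3.0462e+00  2.0000e-04]
top [179.  213.9] [234. 179. 209.] 429 [0.5112 0.2272]
top [196.6 289.9] [232.  68.  61.] 473 [0.3055 0.1799]
wrist [444.8 202.2] [238. 228. 231.] 2437 [0.5127 0.2254]
wrist [502.2  37.9] [152.  46.  44.] 464 [0.3405 0.1663]
wrist [251.5 120. ] [225. 227. 221.] 2839 [ 0.5371 -0.0258]
wrist [252.1  56.2] [229. 230. 226.] 4528 [ 0.4786 -0.0559]
tri [445. 202.] [0.512  0.228  0.0444]
z52 [0.5128 0.2225] z100 [0.5143 0.1872]
z52 [0.3426 0.1641] z100 [0.368 0.137]
z52 [ 0.5369 -0.0259] z100 [ 0.535  -0.0262]
z52 [ 0.4791 -0.0556] z100 [ 0.4854 -0.0518]
stain_bottle [189.9 222.6  26.4  41.5]
slide_box [210.8 129.1  44.3  20.5]
mouse [344.  285.7  48.5  33.9]
```

View pics/fin.png

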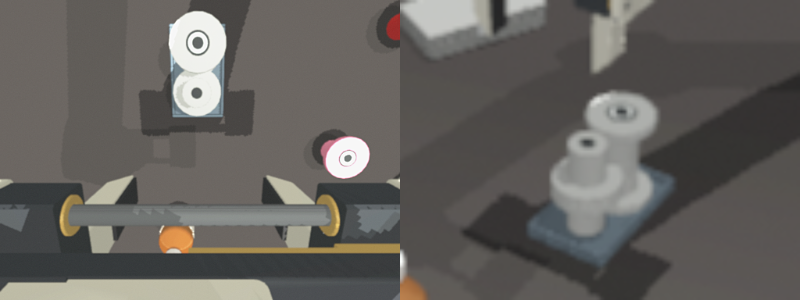

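fin.png shows both stacks standing upright in the tray, with the top dots at (197,43) and (197,93) in the wrist half. They are at (0.4854,-0.0518) and (0.535,-0.0262), within about 1 mm of the adapters below. The bottle, slide box and mouse have not moved.

```bash
python3 -c "
from workcell import env
print(env.job_done())"
```

```text
the job is handed in; nothing more can be done
None
```

The four adapters are packed head to tail in the tray as two upright stacks of two, placed in the order asked and handed in at about 33 s; the bottle, slide box and mouse had not moved in the last picture.

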